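Migrate four drives to a new dock in bay order

TASK

Move the four drive carriers from the old dock into the empty new one, each into the bay of the same number, or the array will not start: on both docks bay 1 is the one beside the controller block (the end block with the small screen and the power button), which may be at either end. Lift each carrier by its grip tab, keep it upright, lower it gently until it is fully home and let go. Leave the roll of tape and the stapler alone.

Things in the scene. Friction and masses are not known exactly. Their poses are not given: they have to be found in the camera images.
- carrier_a: hot-swap drive carrier, the leftmost of four alike in the old dock at the start, seen from the robot (left is +y). Upright: body 76 x 20 x 103 mm (own x, y, z); centred on top a ribbed grip tab 44 x 10 x 30 mm, from z = 103 to 133 mm: pinch it across its 10 mm (y). 180 to 320 g. Origin: centre of the underside; z up. May go in either way round.
- carrier_b: hot-swap drive carrier, the second from the left of four alike in the old dock at the start, seen from the robot (left is +y). Upright: body 76 x 20 x 103 mm (own x, y, z); centred on top a ribbed grip tab 44 x 10 x 30 mm, from z = 103 to 133 mm: pinch it across its 10 mm (y). 180 to 320 g. Origin: centre of the underside; z up. May go in either way round.
- carrier_c: hot-swap drive carrier, the third from the left of four alike in the old dock at the start, seen from the robot (left is +y). Upright: body 76 x 20 x 103 mm (own x, y, z); centred on top a ribbed grip tab 44 x 10 x 30 mm, from z = 103 to 133 mm: pinch it across its 10 mm (y). 180 to 320 g. Origin: centre of the underside; z up. May go in either way round.
- carrier_d: hot-swap drive carrier, the rightmost of four alike in the old dock at the start, seen from the robot (left is +y). Upright: body 76 x 20 x 103 mm (own x, y, z); centred on top a ribbed grip tab 44 x 10 x 30 mm, from z = 103 to 133 mm: pinch it across its 10 mm (y). 180 to 320 g. Origin: centre of the underside; z up. May go in either way round.
- old_dock: the old four-bay drive dock, white plastic, fixed, 110 x 176 x 60 mm. Origin: centre of its underside; z up. Bays at x = 0, y = -66, -22, 22, 66 mm: upright slots 79 (x) by 23 mm (y), floor at z = 10 mm (where a carrier home has its origin), mouths flared 7 mm a side over the top 18 mm. Full at the start. Its controller block is at one end, a block with two fan grilles at the other.
- new_dock: the new four-bay drive dock, dark grey metal, fixed, 110 x 176 x 60 mm. Origin: centre of its underside; z up. Bays at x = 0, y = -66, -22, 22, 66 mm: upright slots 79 (x) by 23 mm (y), floor at z = 10 mm (where a carrier home has its origin), mouths flared 7 mm a side over the top 18 mm. Empty at the start. Its controller block is at one end, a block with two fan grilles at the other.
- old_controller: controller block of the old dock, 110 x 30 x 60 mm, fixed: small black screen and one round metal power button on top. It stands at one or the other end of the row, at y = +103 or -103 mm of the dock. Bay 1 is the bay beside it, 37 mm from this origin; bays 2, 3, 4 follow at 81, 125, 169 mm. Origin: centre of its underside.
- new_controller: controller block of the new dock, 110 x 30 x 60 mm, fixed: small black screen and one round metal power button on top. It stands at one or the other end of the row, at y = +103 or -103 mm of the dock. Bay 1 is the bay beside it, 37 mm from this origin; bays 2, 3, 4 follow at 81, 125, 169 mm. Origin: centre of its underside.
- tape_roll: bystander: roll of brown packing tape, 104 mm across and 48 mm high, lying loose at the left of the docks; leave it alone. Origin: centre of its underside.
- stapler: bystander: black desk stapler, 34 x 131 x 46 mm, lying loose behind the docks; leave it alone. Origin: centre of its underside. (Beyond it stands a wide screen, its lower edge 0.23 m above the desk, its near corner 0.58 m ahead of the robot and 0.07 m to the left: keep the wrist clear of it.)
Things that resemble listed ones, but are neither listed nor needed, are in the scene too. Leave any red look-alike of the carrier_b alone.

How it is judged:
At the end, for the whole second after the job is handed in: Each carrier is in the new dock's bay of its old number (bay 1 beside the controller): within 8 mm across the row, 10 mm along it; fully home (underside 5 to 14 mm above the dock's, floor at 10); upright within 7 and in line within 8 degrees; released, at rest (((y of old_controller in the frame of old_dock above 0 m and (z of carrier_a in the frame of new_dock between 0.005 and 0.014 m and x of carrier_a in the frame of new_dock between -0.008 and 0.008 m and horizontal distance between carrier_a and new_controller between 0.027 and 0.047 m) and (z of carrier_b in the frame of new_dock between 0.005 and 0.014 m and x of carrier_b in the frame of new_dock between -0.008 and 0.008 m and horizontal distance between carrier_b and new_controller between 0.071 and 0.091 m) and (z of carrier_c in the frame of new_dock between 0.005 and 0.014 m and x of carrier_c in the frame of new_dock between -0.008 and 0.008 m and horizontal distance between carrier_c and new_controller between 0.115 and 0.135 m) and (z of carrier_d in the frame of new_dock between 0.005 and 0.014 m and x of carrier_d in the frame of new_dock between -0.008 and 0.008 m and horizontal distance between carrier_d and new_controller between 0.159 and 0.179 m)) or (y of old_controller in the frame of old_dock below 0 m and (z of carrier_a in the frame of new_dock between 0.005 and 0.014 m and x of carrier_a in the frame of new_dock between -0.008 and 0.008 m and horizontal distance between carrier_a and new_controller between 0.159 and 0.179 m) and (z of carrier_b in the frame of new_dock between 0.005 and 0.014 m and x of carrier_b in the frame of new_dock between -0.008 and 0.008 m and horizontal distance between carrier_b and new_controller between 0.115 and 0.135 m) and (z of carrier_c in the frame of new_dock between 0.005 and 0.014 m and x of carrier_c in the frame of new_dock between -0.008 and 0.008 m and horizontal distance between carrier_c and new_controller between 0.071 and 0.091 m) and (z of carrier_d in the frame of new_dock between 0.005 and 0.014 m and x of carrier_d in the frame of new_dock between -0.008 and 0.008 m and horizontal distance between carrier_d and new_controller between 0.027 and 0.047 m))) and angle between each of carrier_a, carrier_b, carrier_c, carrier_d's own z axis and vertical below 0.12 rad and angle between the x axis of each of carrier_a, carrier_b, carrier_c, carrier_d and the x axis of new_dock, either way round below 0.15 rad and linear speed of each of carrier_a, carrier_b, carrier_c, carrier_d below 0.03 m/s and contact force between the fingers and carrier_a below 0.3 N and contact force between the fingers and carrier_b below 0.3 N and contact force between the fingers and carrier_c below 0.3 N and contact force between the fingers and carrier_d below 0.3 N); the robot touches nothing.
It fails at once if the tape_roll is pushed more than 20 mm (distance of tape_roll from where it was at the start of the episode above 0.02 m).
It fails at once if the stapler is pushed more than 20 mm (distance of stapler from where it was at the start of the episode above 0.02 m).
It fails at once if a carrier is tipped more than 40 degrees from upright (angle between any of carrier_a, carrier_b, carrier_c, carrier_d's own z axis and vertical above 0.7 rad).
It fails at once if a carrier is let fall (free of the fingers and faster than 0.6 m/s: a drop of about 2 cm) ((linear speed of carrier_a above 0.6 m/s and contact force between the fingers and carrier_a below 0.1 N) or (linear speed of carrier_b above 0.6 m/s and contact force between the fingers and carrier_b below 0.1 N) or (linear speed of carrier_c above 0.6 m/s and contact force between the fingers and carrier_c below 0.1 N) or (linear speed of carrier_d above 0.6 m/s and contact force between the fingers and carrier_d below 0.1 N)).
It also fails if it takes over 90 s, if anything falls off the work surface, if the arm or the gripper's body presses on something with over 40 N, if the wrist force passes 120 N, or if a joint passes its speed limit or range.

ROBOT

A 6-joint arm with a two-finger parallel gripper is mounted at the origin on a cart in front of the work surface, level with it; the furniture and walls round the work are solid. World frame = base frame: x ahead of the robot, y to its left, z up, the work surface at z = 0. Lengths are in m, angles in rad, forces in N, time in s.
With the tool pointing down it reaches from about 0.35 to 0.775 m from the base axis. Payload 5.5 kg.
Tool frame: the origin (TCP) lies midway between the tips of the shut fingers; the grasp point (between the pads) lies grasp_offset behind it (grasp_offset is the distance from the TCP to the grasp point, in m); z points along the fingers, y is the line along which they close (so a half turn about z gives the same grasp; the last joint's range is limited). The gripper opens to 85 mm and grips with 20 to 120 N. Pads are 22 mm wide; open, the fingers measure 114 mm over their backs; the gripper's body (76 mm by 85 mm) begins 54 mm behind the grasp point. The pads swing forward as they close: fully open they stand 13 mm farther back than shut.
Start: joints at [-1.246, 0.313, 0.046, 1.304, 0, 1.431], TCP at [0.258, -0.514, 0.231] pointing down, gripper open.
Joint ranges: [-2.76, 2.76], [-0.86, 1.69], [-1.03, 1.26], [-2.2, 2.34], [-1.47, 1.5], [-3.14, 3.14]. Speed limits (rad/s): [2.57, 2.57, 3.14, 3.14, 3.14, 3.14].

INTERFACE

Orientations are given as a unit quaternion [w, x, y, z].
In Python, from workcell import * gives the robot as it stands.
- The arm moves only by the tool step_arm, never from a script. Its argument "deltas" is a list of rows, each a list of 7 numbers: the shift along the world's x, y, z in mm, then the turn, a rotation vector about the world's x, y, z in degrees, then the gripper's target within -1 to 1 (fully open at 1, half-way at 0, shut at -1). A call has 1 to 5 rows; each row shifts and turns the commanded pose from where the row before left it; what a row does not reach is not made up. A row lasts 1/10 s, in which the tool goes at most 50 mm and 8.59 degrees, less where a joint would pass 70% of its speed; a pose out of reach is approached as far as the arm can. A call is refused whole if a number of a shift passes 50 or a number of a turn 8.59, either way. A call with a gripper value outside its range is refused whole. The fingers move at their own pace and stop on an object; "newtons" is the grip in N (left out, the last holds). Time passes only in rows, so rows that do not move let the fingers close. It gives the time, the measured TCP pose, the force, the opening and the grip force at its end, in the units of the state.
- get_state(): the state, without advancing time (a new reading comes with each control period).
- read_camera(name): name is "scene" or "top" or "wrist"; returns a dict with "image" (400x640x3 uint8, red, green, blue), "z_map" (400x640 float32, m along the optical axis (not along the pixel's ray), 0 where there is no reading), "K" (3x3 intrinsics, pixels), "world_from_camera" (4x4, takes a point from camera to world coordinates). Camera axes: x right, y down, z forward; pixel columns grow to the right and rows downward; lengths in m; the calibration is good to about 2 mm. A picture is of the moment at which its call begins.
- hand_in(): hands the job in; it is judged then, once.
The state is a dict: "clock": time; "joint_pos": joint angles; "qvel": joint speeds; "tau": joint torques, N m; "tcp_pos": TCP position; "orientation": TCP orientation; "wrist_force": force on the tool from outside, world axes, zero at the start; "ft_torque": the same for the moment, N m; "finger_gap": finger opening in m; "grip_force": force on a finger pad.
Only numpy, scipy, OpenCV 4.12 (cv2) and the standard library are available. Lean on these libraries where they do the work, as an engineer would, in place of code of your own. Each camera call takes 0.05 s, during which the arm holds its last target. There are 200 camera calls.

## Working session

There is one attempt and no reset: what is moved stays moved. The work goes in short steps, Python scripts to look and compute and a tool call to move; the robot and the scene stay as the last step left them, time stands still between calls to the robot, and variables do not carry over. Pictures are saved under pics/ and viewed, at most 14 in all, crops included, and the job is handed in when it is done.

Besides the shell and the picture viewer there is one more tool, called as name(argument=value, ...), one argument or row to a line, values as JSON. step_arm: Moves the arm, as the interface text tells. Its arguments: {"type":"object","properties":{"deltas":{"type":"array","items":{"type":"array","items":{"type":"number"}}},"newtons":{"type":"number"}},"required":["deltas"]}

```bash
mkdir -p pics
cat > h.py <<'E'
from workcell import *
import numpy as np, cv2, pickle
def snap(n,f):
    c=read_camera(n); pickle.dump(c,open(f'pics/{f}.pkl','wb')); cv2.imwrite(f'pics/{f}.png',c['image'][:,:,::-1]); return c
def world(c,u,v):
    z=float(c['z_map'][int(v),int(u)]); p=np.linalg.inv(c['K'])@[u,v,1]*z
    return (c['world_from_camera']@[*p,1])[:3]
def cloud(c):
    v,u=np.mgrid[:400,:640]; z=c['z_map']; k=c['K']
    p=np.stack([(u-k[0,2])/k[0,0]*z,(v-k[1,2])/k[1,1]*z,z],-1)
    return p@c['world_from_camera'][:3,:3].T+c['world_from_camera'][:3,3]
def load(f): return pickle.load(open(f'pics/{f}.pkl','rb'))
E
python3 - <<'E'
from h import *
snap('top','t0');snap('scene','s0');s=get_state();print({k:np.round(v,3) for k,v in s.items()})
import workcell;print(workcell.__dict__.get('grasp_offset'))
E
```

```text
{'clock': np.float64(0.1), 'joint_pos': array([-1.246,  0.314,  0.045,  1.304,  0.   ,  1.431]), 'qvel': array([-0.001, -0.001,  0.002,  0.001,  0.001, -0.   ]), 'tau': array([ 2.0000e-03, -4.8173e+01,  2.9924e+01,  1.3000e-02, -0.0000e+00,
       -0.0000e+00]), 'tcp_pos': array([ 0.258, -0.514,  0.23 ]), 'orientation': array([-0.001,  0.973,  0.23 , -0.   ]), 'wrist_force': array([-0.185, -0.698,  0.014]), 'ft_torque': array([-0.   ,  0.036,  0.004]), 'grip_force': np.float64(0.0), 'finger_gap': np.float64(0.085)}
0.0187
```

View pics/t0.png

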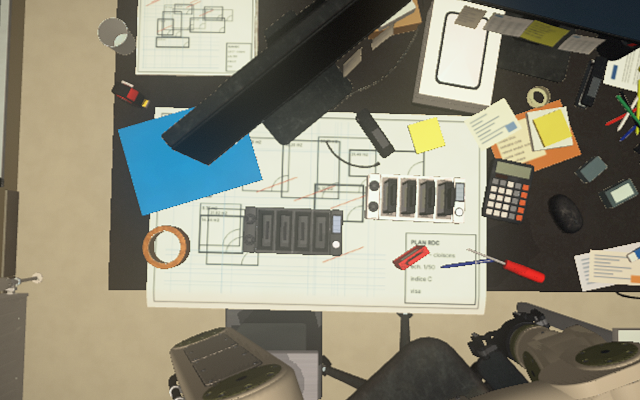

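View pics/s0.png

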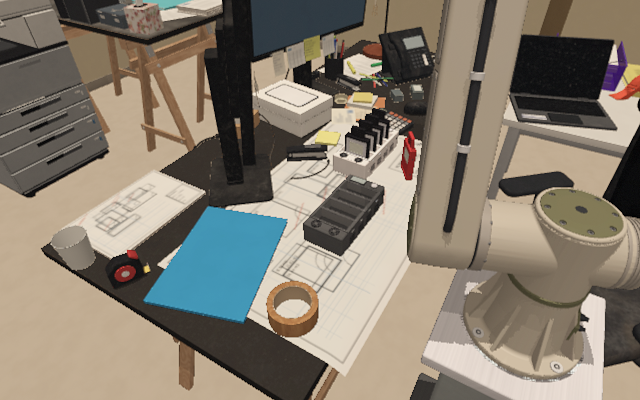

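Run:
```python
from h import *
c=load('t0'); cv2.imwrite('pics/t0c.png',cv2.resize(c['image'][165:270,235:475,::-1],None,fx=3.3,fy=3.3,interpolation=cv2.INTER_CUBIC))
P=cloud(c)
for u,v in [(250,210),(330,210),(340,245),(370,180),(460,190),(461,215),(410,257),(375,130)]: print(u,v,P[v,u].round(3))
print(c['world_from_camera'].round(3),c['K'])
```

```text
250 210 [0.498 0.005 0.057]
330 210 [ 0.499 -0.186  0.058]
340 245 [ 0.416 -0.211  0.059]
370 180 [ 0.571 -0.282  0.064]
460 190 [ 0.548 -0.497  0.065]
461 215 [ 0.489 -0.5    0.061]
410 257 [ 0.39  -0.369  0.102]
375 130 [ 0.696 -0.296  0.045]
[[ 0.005 -0.998  0.067  0.449]
 [-1.    -0.006 -0.013 -0.148]
 [ 0.013 -0.067 -0.998  1.3  ]
 [ 0.     0.     0.     1.   ]] [[519.56188386   0.         320.86551815]
 [  0.         519.56188386 195.80821621]
 [  0.           0.           1.        ]]
```

View pics/t0c.png

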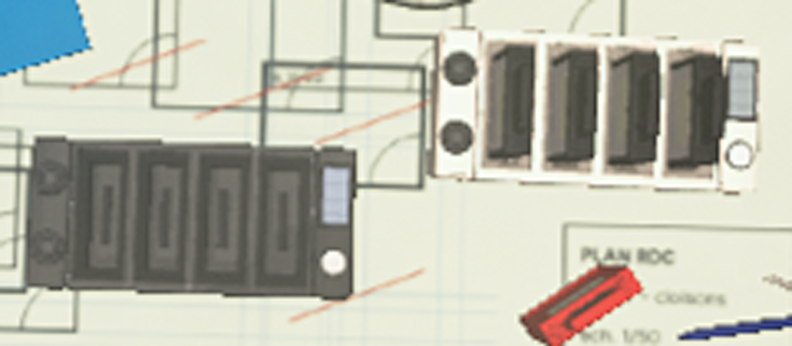

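```bash
cat >> h.py <<'E'
def rect(P,x0,x1,y0,y1,z0,z1):
    m=(P[...,0]>x0)&(P[...,0]<x1)&(P[...,1]>y0)&(P[...,1]<y1)&(P[...,2]>z0)&(P[...,2]<z1)
    q=P[m]; (cx,cy),(w,h),a=cv2.minAreaRect((q[:,:2]*1000).astype(np.float32))
    if w>h: w,h=h,w; a-=90   # long side along y; 'a' = yaw of short axis
    return len(q),[round(float(t),1) for t in (cx,cy,w,h,(a+45)%90-45)],q[:,2].mean().round(4)
E
python3 - <<'E'
from h import *
P=cloud(load('t0'))
print('new',rect(P,.38,.58,-.235,.04,.05,.07)); print('old',rect(P,.43,.62,-.53,-.26,.052,.07))
print('tabs')
m=(P[...,2]>.133)&(P[...,0]>.43)&(P[...,0]<.62)&(P[...,1]>-.53)&(P[...,1]<-.26)
n,l,st,ce=cv2.connectedComponentsWithStats(m.astype(np.uint8))
for i in range(1,n):
    if st[i,4]>15:
        q=P[l==i]; print(st[i,4],q.mean(0).round(4),q.min(0).round(3),q.max(0).round(3),cv2.minAreaRect((q[:,:2]*1000).astype(np.float32)))
E
```

```text
new (2806, [449.7, -96.8, 110.1, 235.8, -1.7], np.float64(0.0589))
old (2382, [530.0, -391.8, 110.3, 235.6, -2.5], np.float64(0.0597))
tabs
96 [ 0.5325 -0.3254  0.1418] [ 0.512 -0.332  0.133] [ 0.555 -0.321  0.149] ((533.3235473632812, -325.9326171875), (10.375003814697266, 43.226043701171875), 85.64962768554688)
95 [ 0.5297 -0.3696  0.1418] [ 0.508 -0.375  0.133] [ 0.551 -0.364  0.148] ((529.5072021484375, -370.0186462402344), (9.753284454345703, 42.76510238647461), 87.52055358886719)
99 [ 0.5283 -0.4121  0.142 ] [ 0.508 -0.417  0.135] [ 0.551 -0.407  0.149] ((529.3031616210938, -412.0831604003906), (42.897274017333984, 10.331598281860352), 0.8710817098617554)
110 [ 0.5271 -0.456   0.1418] [ 0.506 -0.463  0.134] [ 0.549 -0.451  0.149] ((527.3982543945312, -456.76739501953125), (42.78868865966797, 11.521164894104004), 0.6493122577667236)
```

The fan grilles are at the left end of both docks (crop: 459,68 and 48,178). The screens and buttons are at the right end (740,90/155 and 335,195/262). Bay 1 is therefore the rightmost bay on both, and the order a to d is kept from left to right. The red look-alike at crop (580,305) is outside the dock, so I'll leave it alone. I'll start with carrier a and rotate the tool on the way.

step_arm(
  deltas=[
    [15.2, 10.4, 0, 0, 0, 8.4, -0.3],
    [15.2, 10.4, 0, 0, 0, 8.4, -0.3],
    [15.2, 10.4, 0, 0, 0, 8.4, -0.3],
    [15.2, 10.4, 0, 0, 0, 8.4, -0.3],
    [15.2, 10.4, 0, 0, 0, 8.4, -0.3],
  ],
  newtons=50,
)

```text
clock: 0.6
tcp_pos: [0.3341, -0.4613, 0.2308]
orientation: [-0.001, 0.824, 0.566, 0.0]
wrist_force: [0.2, -0.6, -0.6]
finger_gap: 0.0298
grip_force: 0.0
```

step_arm(
  deltas=[
    [15.2, 10.4, 0, 0, 0, 8.4, -0.3],
    [15.2, 10.4, 0, 0, 0, 8.4, -0.3],
    [15.2, 10.4, 0, 0, 0, 8.4, -0.3],
    [15.2, 10.4, 0, 0, 0, 8.4, -0.3],
    [15.2, 10.4, 0, 0, 0, 8.4, -0.3],
  ],
)

```text
clock: 1.1
tcp_pos: [0.4102, -0.4093, 0.2308]
orientation: [-0.0, 0.567, 0.824, 0.0]
wrist_force: [-0.1, -1.1, 1.0]
finger_gap: 0.03
grip_force: 0.0
```

step_arm(
  deltas=[
    [15.2, 10.4, 0, 0, 0, 8.4, -0.3],
    [15.2, 10.4, 0, 0, 0, 8.4, -0.3],
    [15.2, 10.4, 0, 0, 0, 8.4, -0.3],
    [15.2, 10.4, 0, 0, 0, 8.4, -0.3],
    [15.2, 10.4, 0, 0, 0, 8.4, -0.3],
  ],
)

```text
clock: 1.6
tcp_pos: [0.4861, -0.3573, 0.2307]
orientation: [-0.001, 0.234, 0.972, 0.0]
wrist_force: [-1.0, -0.7, 0.2]
finger_gap: 0.0301
grip_force: 0.0
```

step_arm(
  deltas=[
    [15.2, 10.4, 0, 0, 0, 8.4, -0.3],
    [15.2, 10.4, 0, 0, 0, 8.4, -0.3],
    [15.2, 10.4, 0, 0, 0, 8.2, -0.3],
    [0, 0, 0, 0, 0, 0, -0.3],
    [0, 0, 0, 0, 0, 0, -0.3],
  ],
)

```text
clock: 2.1
tcp_pos: [0.5311, -0.3266, 0.2307]
orientation: [-0.001, 0.022, 1.0, 0.0]
wrist_force: [0.2, -0.1, 0.1]
finger_gap: 0.0301
grip_force: 0.0
```

```bash
cat >> h.py <<'E'
from scipy.spatial.transform import Rotation as R
def st():
    s=get_state(); w,x,y,z=s['orientation']; r=R.from_quat([x,y,z,w]).as_matrix()
    print(round(float(s['clock']),2),'tcp mm',(s['tcp_pos']*1000).round(1),'yaw(x)',np.degrees(np.arctan2(r[1,0],r[0,0])).round(2),'z',r[:,2].round(3),'q',s['joint_pos'].round(2),'F',s['wrist_force'].round(1),'gap',round(float(s['finger_gap'])*1000,1),'grip',round(float(s['grip_force']),1))
E
python3 - <<'E'
from h import *
st(); c=snap('wrist','w0')
E
```

```text
2.1 tcp mm [ 531.1 -326.6  230.7] yaw(x) 177.53 z [-0.001  0.001 -1.   ] q [-0.68  0.41  0.19  1.35 -0.   -0.64] F [ 0.2 -0.1  0.1] gap 30.1 grip 0.0
```

View pics/w0.png

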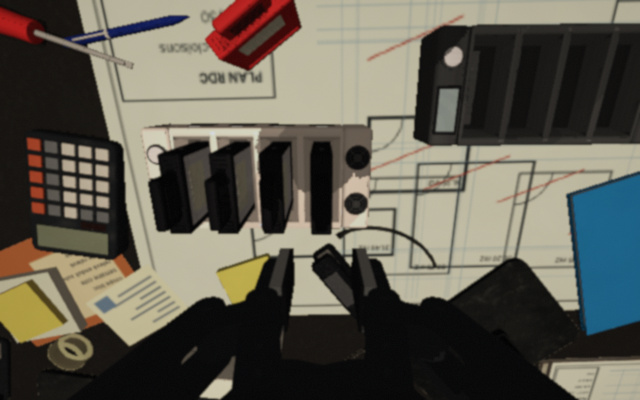

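Carrier a, at (320,185), is centred between the fingers (280 and 360). I'll cross-check the tab and dock positions from the wrist depth map.

```bash
cat >> h.py <<'E'
def tabs(P,z=.13,x0=.43,x1=.62,y0=-.53,y1=-.26):
    m=(P[...,2]>z)&(P[...,2]<.152)&(P[...,0]>x0)&(P[...,0]<x1)&(P[...,1]>y0)&(P[...,1]<y1)
    n,l,s,_=cv2.connectedComponentsWithStats(m.astype(np.uint8))
    for i in range(1,n):
        if s[i,4]>30:
            q=P[l==i]; print(s[i,4],'mid',((np.percentile(q,2,0)+np.percentile(q,98,0))*500).round(1),'span',((np.percentile(q,98,0)-np.percentile(q,2,0))*1000).round(1), 'ztop',q[:,2].max().round(4))
E
python3 - <<'E'
from h import *
P=cloud(load('w0')); tabs(P,.14); print(rect(P,.43,.62,-.53,-.26,.052,.066),rect(P,.38,.58,-.235,.04,.05,.066))
E
```

```text
641 mid [ 526.1 -414.5  142.1] span [41.1  9.6  3.5] ztop 0.1448
633 mid [ 527.9 -372.   142.2] span [41.4 10.   3.5] ztop 0.1447
665 mid [ 525.  -458.6  142.1] span [41.4  9.7  3.7] ztop 0.1447
630 mid [ 530.8 -328.1  142.2] span [41.2 10.2  3.5] ztop 0.1448
(9257, [527.8, -393.7, 109.6, 235.2, -2.6], np.float64(0.0591)) (15263, [448.0, -108.3, 110.3, 217.9, -1.9], np.float64(0.0579))
```

step_arm(
  deltas=[
    [0, 0, -35, 0, 0, 0, -0.3],
    [0, 0, -35, 0, 0, 0, -0.3],
    [0, 0, -25, 0, 0, 0, -0.3],
    [0, 0, -12, 0, 0, 0, -0.3],
    [0, 0, -6, 0, 0, 0, -0.3],
  ],
)

```text
clock: 2.65
tcp_pos: [0.5302, -0.327, 0.1173]
orientation: [-0.001, 0.022, 1.0, 0.001]
wrist_force: [-0.1, -0.1, 0.2]
finger_gap: 0.0301
grip_force: 0.0
```

step_arm(
  deltas=[
    [0, 0, 0, 0, 0, 0, -0.3],
    [0, 0, 0, 0, 0, 0, -1],
    [0, 0, 0, 0, 0, 0, -1],
    [0, 0, 0, 0, 0, 0, -1],
    [0, 0, 0, 0, 0, 0, -1],
  ],
  newtons=50,
)

```text
clock: 3.15
tcp_pos: [0.5323, -0.3277, 0.1201]
orientation: [0.001, 0.021, 1.0, -0.001]
wrist_force: [-0.1, -0.6, 6.3]
finger_gap: 0.0088
grip_force: 51.9
```

step_arm(
  deltas=[
    [0, 0, 4, 0, 0, 0, -1],
    [0, 0, 15, 0, 0, 0, -1],
    [0, 0, 25, 0, 0, 0, -1],
    [0, 0, 25, 0, 0, 0, -1],
    [0, 0, 15, 0, 0, 0, -1],
  ],
)

```text
clock: 3.65
tcp_pos: [0.5315, -0.3268, 0.2039]
orientation: [0.0, 0.021, 1.0, -0.0]
wrist_force: [-0.6, -1.3, -0.9]
finger_gap: 0.0087
grip_force: 50.8
```

Run:
```python
from h import *
st(); c=snap('wrist','w1')
```

```text
3.65 tcp mm [ 531.5 -326.8  203.9] yaw(x) 177.64 z [ 0.001 -0.    -1.   ] q [-0.68  0.42  0.13  1.28  0.   -0.64] F [-0.6 -1.3 -0.9] gap 8.7 grip 50.8
```

View pics/w1.png

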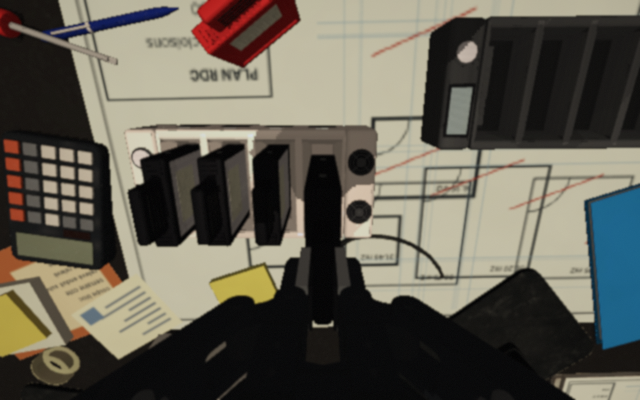

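Carrier a is held upright, at (322,240). I'll carry it over the new dock, above the leftmost bay.

step_arm(
  deltas=[
    [0, 20, 0, 0, 0, 0, -1],
    [0, 40, 0, 0, 0, 0.2, -1],
    [-10, 40, 0, 0, 0, 0.2, -1],
    [-15, 40, 0, 0, 0, 0.2, -1],
    [-15, 40, 0, 0, 0, 0, -1],
  ],
)

```text
clock: 4.2
tcp_pos: [0.49, -0.145, 0.201]
orientation: [-0.001, 0.015, 1.0, 0.001]
wrist_force: [0.7, 1.2, -1.6]
finger_gap: 0.0087
grip_force: 50.7
```

step_arm(
  deltas=[
    [-15, 40, 0, 0, 0, 0, -1],
    [-15, 40, 0, 0, 0, 0, -1],
    [-11, 25, 0, 0, 0, 0, -1],
    [0, 10, 0, 0, 0, 0, -1],
    [0, 0, 0, 0, 0, 0, -1],
  ],
)

```text
clock: 4.7
tcp_pos: [0.45, -0.0308, 0.202]
orientation: [-0.0, 0.014, 1.0, 0.0]
wrist_force: [0.5, -0.4, -1.9]
finger_gap: 0.0092
grip_force: 50.7
```

Run:
```python
from h import *
st(); c=snap('wrist','w2');snap('top','t2')
P=cloud(c);print(rect(P,.38,.58,-.235,.04,.05,.066));
P=cloud(load('t2')); tabs(P,.18,.35,.6,-.2,.1)
```

```text
4.7 tcp mm [450.  -30.8 202. ] yaw(x) 178.37 z [-0.  0. -1.] q [-0.25  0.09 -0.31  1.17  0.   -0.22] F [ 0.5 -0.4 -1.9] gap 9.2 grip 50.7
(15822, [448.0, -98.8, 110.0, 235.7, -1.9], np.float64(0.0586))
```

View pics/w2.png

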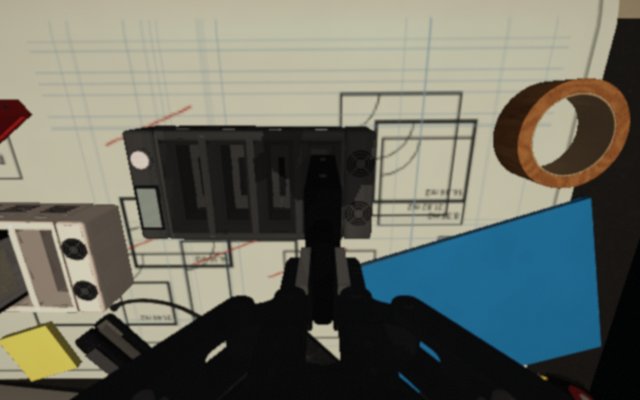

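step_arm(
  deltas=[
    [0.5, -1, -20, 0, 0, 0, -1],
    [0, 0, -20, 0, 0, 0, -1],
    [0, 0, -10, 0, 0, 0, -1],
    [0, 0, -8, 0, 0, 0, -1],
    [0, 0, -5, 0, 0, 0, -1],
  ],
)

```text
clock: 5.3
tcp_pos: [0.451, -0.0335, 0.1388]
orientation: [-0.0, 0.016, 1.0, 0.0]
wrist_force: [-0.4, -1.1, -1.6]
finger_gap: 0.0089
grip_force: 50.8
```

step_arm(
  deltas=[
    [0, 0, -5, 0, 0, 0, -1],
    [0, 0, -4, 0, 0, 0, -1],
    [0, 0, -4, 0, 0, 0, -1],
    [0, 0, 0, 0, 0, 0, -1],
  ],
)

```text
clock: 5.7
tcp_pos: [0.4506, -0.0327, 0.126]
orientation: [-0.0, 0.015, 1.0, 0.0]
wrist_force: [0.0, 0.1, -1.5]
finger_gap: 0.0089
grip_force: 50.7
```

Sliding in freely.

step_arm(
  deltas=[
    [0, 0, -3, 0, 0, 0, -1],
    [0, 0, -2, 0, 0, 0, -1],
    [0, 0, -2, 0, 0, 0, -1],
    [0, 0, 0, 0, 0, 0, -1],
  ],
)

```text
clock: 6.1
tcp_pos: [0.451, -0.0329, 0.1201]
orientation: [0.0, 0.015, 1.0, -0.0]
wrist_force: [-2.1, 0.5, 4.5]
finger_gap: 0.0091
grip_force: 51.7
```

Run:
```python
from h import *
st()
```

```text
6.1 tcp mm [451.  -32.9 120.1] yaw(x) 178.24 z [ 0.001 -0.    -1.   ] q [-0.25  0.15 -0.45  0.97 -0.   -0.22] F [-2.1  0.5  4.5] gap 9.1 grip 51.7
```

step_arm(
  deltas=[
    [0, 0, 0, 0, 0, 0, -0.3],
    [0, 0, 0, 0, 0, 0, -0.3],
    [0, 0, 0, 0, 0, 0, -0.3],
    [0, 0, 25, 0, 0, 0, -0.3],
    [0, 0, 30, 0, 0, 0, -0.3],
  ],
)

```text
clock: 6.6
tcp_pos: [0.4496, -0.0326, 0.1737]
orientation: [-0.002, 0.015, 1.0, 0.0]
wrist_force: [1.0, -0.5, -0.8]
finger_gap: 0.0299
grip_force: 0.0
```

step_arm(
  deltas=[
    [0, -20, 25, 0, 0, -0.2, -0.3],
    [15, -45, 0, 0, 0, -0.2, -0.3],
    [15, -45, 0, 0, 0, -0.2, -0.3],
    [15, -45, 0, 0, 0, 0, -0.3],
    [15, -45, 0, 0, 0, 0, -0.3],
  ],
)

```text
clock: 7.1
tcp_pos: [0.5114, -0.2347, 0.1995]
orientation: [0.0, 0.021, 1.0, -0.0]
wrist_force: [0.6, 0.7, -0.0]
finger_gap: 0.0301
grip_force: 0.0
```

step_arm(
  deltas=[
    [15, -45, 0, 0, 0, 0, -0.3],
    [4, -45, 0, 0, 0, 0, -0.3],
    [0, -35, 0, 0, 0, 0, -0.3],
    [0, -13, 0, 0, 0, 0, -0.3],
    [0, 0, 0, 0, 0, 0, -0.3],
  ],
)

```text
clock: 7.6
tcp_pos: [0.5294, -0.3726, 0.1984]
orientation: [-0.0, 0.022, 1.0, 0.0]
wrist_force: [0.1, 0.4, -0.2]
finger_gap: 0.03
grip_force: 0.0
```

Run:
```python
from h import *
st(); P=cloud(snap('wrist','w3')); tabs(P,.14)
P=cloud(snap('top','t3')); tabs(P,.133,.35,.6,-.2,.1)
```

```text
7.6 tcp mm [ 529.4 -372.6  198.4] yaw(x) 177.48 z [-0.001  0.001 -1.   ] q [-0.74  0.47  0.19  1.3   0.   -0.69] F [ 0.1  0.4 -0.2] gap 30.0 grip 0.0
827 mid [ 524.7 -458.6  142.2] span [41.2  9.8  3.5] ztop 0.145
811 mid [ 526.3 -414.8  142.2] span [41.3  9.7  3.5] ztop 0.1447
809 mid [ 528.1 -372.2  142.2] span [41.3  9.8  3.6] ztop 0.1451
99 mid [451.3 -31.8 140.4] span [42.1 10.8 13.8] ztop 0.1509
```

step_arm(
  deltas=[
    [0, 1.3, -25, 0, 0, 0, -0.3],
    [0, 0, -25, 0, 0, 0, -0.3],
    [0, 0, -18, 0, 0, 0, -0.3],
    [0, 0, -8, 0, 0, 0, -0.3],
    [0, 0, -2.5, 0, 0, 0, -0.3],
  ],
)

```text
clock: 8.2
tcp_pos: [0.5297, -0.3676, 0.1203]
orientation: [-0.001, 0.02, 1.0, 0.001]
wrist_force: [0.3, -0.4, -0.2]
finger_gap: 0.0296
grip_force: 0.0
```

step_arm(
  deltas=[
    [0, 0, 0, 0, 0, 0, -1],
    [0, 0, 0, 0, 0, 0, -1],
    [0, 0, 0, 0, 0, 0, -1],
    [0, 0, 0, 0, 0, 0, -1],
  ],
)

```text
clock: 8.6
tcp_pos: [0.5304, -0.3699, 0.122]
orientation: [0.001, 0.021, 1.0, -0.0]
wrist_force: [0.1, 0.1, 2.9]
finger_gap: 0.0089
grip_force: 54.0
```

step_arm(
  deltas=[
    [0, 0, 4, 0, 0, 0, -1],
    [0, 0, 15, 0, 0, 0, -1],
    [0, 0, 25, 0, 0, 0, -1],
    [0, 0, 25, 0, 0, 0, -1],
    [0, 0, 12, 0, 0, 0, -1],
  ],
)

```text
clock: 9.1
tcp_pos: [0.5304, -0.3702, 0.2043]
orientation: [0.001, 0.021, 1.0, -0.001]
wrist_force: [0.2, -0.8, -1.4]
finger_gap: 0.0087
grip_force: 53.5
```

Run:
```python
from h import *
st()
```

```text
9.1 tcp mm [ 530.4 -370.2  204.3] yaw(x) 177.62 z [ 0.002 -0.002 -1.   ] q [-0.73  0.46  0.2   1.31 -0.   -0.69] F [ 0.2 -0.8 -1.4] gap 8.7 grip 53.5
```

step_arm(
  deltas=[
    [0, 20, 0, 0, 0, 0, -1],
    [0, 40, 0, 0, 0, 0.2, -1],
    [-10, 40, 0, 0, 0, 0.2, -1],
    [-15, 40, 0, 0, 0, 0.2, -1],
    [-15, 40, 0, 0, 0, 0, -1],
  ],
)

```text
clock: 9.6
tcp_pos: [0.4889, -0.188, 0.2011]
orientation: [-0.0, 0.016, 1.0, 0.0]
wrist_force: [0.4, 0.3, -1.0]
finger_gap: 0.0087
grip_force: 53.4
```

step_arm(
  deltas=[
    [-15, 40, 0, 0, 0, 0, -1],
    [-15, 40, 0, 0, 0, 0, -1],
    [-11, 25, 0, 0, 0, 0, -1],
    [0, 9, 0, 0, 0, 0, -1],
    [0, 0, 0, 0, 0, 0, -1],
  ],
)

```text
clock: 10.1
tcp_pos: [0.4488, -0.0747, 0.2019]
orientation: [0.0, 0.014, 1.0, -0.0]
wrist_force: [-0.2, -0.4, -1.8]
finger_gap: 0.0087
grip_force: 53.5
```

Run:
```python
from h import *
st(); snap('wrist','w4'); snap('scene','s4')
```

```text
10.1 tcp mm [448.8 -74.7 201.9] yaw(x) 178.34 z [ 0. -0. -1.] q [-0.34  0.09 -0.3   1.17 -0.   -0.31] F [-0.2 -0.4 -1.8] gap 8.7 grip 53.5
```

View pics/w4.png

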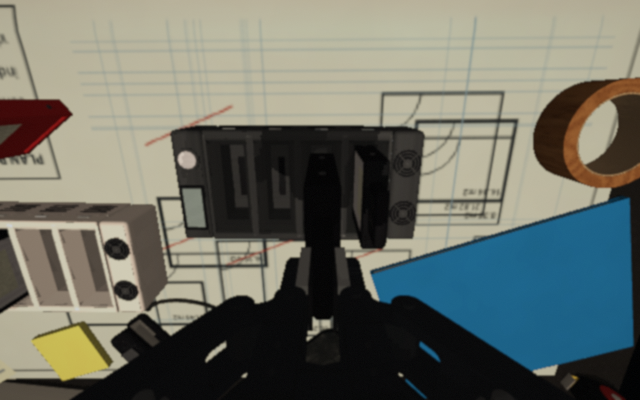

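Carrier a is seated at (370,195), beside the fan block. Carrier b is held over the next bay at (322,210). I'll lower it now.

step_arm(
  deltas=[
    [0.6, -1.6, -20, 0, 0, 0, -1],
    [0, 0, -20, 0, 0, 0, -1],
    [0, 0, -10, 0, 0, 0, -1],
    [0, 0, -8, 0, 0, 0, -1],
    [0, 0, -5, 0, 0, 0, -1],
  ],
)

```text
clock: 10.7
tcp_pos: [0.4495, -0.0776, 0.1383]
orientation: [-0.0, 0.016, 1.0, 0.0]
wrist_force: [0.1, 1.3, -0.8]
finger_gap: 0.009
grip_force: 53.5
```

step_arm(
  deltas=[
    [0, 0, -5, 0, 0, 0, -1],
    [0, 0, -4, 0, 0, 0, -1],
    [0, 0, -4, 0, 0, 0, -1],
    [0, 0, -2, 0, 0, 0, -1],
    [0, 0, 0, 0, 0, 0, -1],
  ],
)

```text
clock: 11.2
tcp_pos: [0.4494, -0.0772, 0.1237]
orientation: [-0.0, 0.015, 1.0, -0.0]
wrist_force: [-0.8, 0.0, -2.5]
finger_gap: 0.0088
grip_force: 53.3
```

step_arm(
  deltas=[
    [0, 0, -2, 0, 0, 0, -1],
    [0, 0, -2, 0, 0, 0, -1],
    [0, 0, 0, 0, 0, 0, -1],
  ],
)

```text
clock: 11.5
tcp_pos: [0.4499, -0.0775, 0.1219]
orientation: [0.001, 0.015, 1.0, -0.001]
wrist_force: [-4.7, 1.3, 13.9]
finger_gap: 0.0089
grip_force: 55.7
```

step_arm(
  deltas=[
    [0, 0, 1, 0, 0, 0, -0.3],
    [0, 0, 0, 0, 0, 0, -0.3],
    [0, 0, 0, 0, 0, 0, -0.3],
    [0, 0, 25, 0, 0, 0, -0.3],
    [0, 0, 30, 0, 0, 0, -0.3],
  ],
)

```text
clock: 12.0
tcp_pos: [0.4482, -0.0768, 0.175]
orientation: [-0.002, 0.015, 1.0, 0.001]
wrist_force: [-0.2, -0.1, 0.2]
finger_gap: 0.0297
grip_force: 0.0
```

step_arm(
  deltas=[
    [0, -20, 25, 0, 0, -0.2, -0.3],
    [15, -45, 0, 0, 0, -0.2, -0.3],
    [15, -45, 0, 0, 0, -0.2, -0.3],
    [15, -45, 0, 0, 0, 0, -0.3],
    [15, -45, 0, 0, 0, 0, -0.3],
  ],
)

```text
clock: 12.5
tcp_pos: [0.5099, -0.279, 0.2006]
orientation: [0.0, 0.021, 1.0, -0.0]
wrist_force: [0.2, 1.3, 0.2]
finger_gap: 0.0297
grip_force: 0.0
```

step_arm(
  deltas=[
    [15, -45, 0, 0, 0, 0, -0.3],
    [3, -45, 0, 0, 0, 0, -0.3],
    [0, -35, 0, 0, 0, 0, -0.3],
    [0, -11, 0, 0, 0, 0, -0.3],
    [0, 0, 0, 0, 0, 0, -0.3],
  ],
)

```text
clock: 13.0
tcp_pos: [0.5269, -0.4147, 0.1995]
orientation: [-0.001, 0.022, 1.0, 0.0]
wrist_force: [0.3, 0.1, -0.8]
finger_gap: 0.0302
grip_force: 0.0
```

Run:
```python
from h import *
st(); P=cloud(snap('wrist','w5')); tabs(P,.14)
P=cloud(snap('top','t5')); tabs(P,.133,.35,.6,-.2,.1)
```

```text
13.0 tcp mm [ 526.9 -414.7  199.5] yaw(x) 177.49 z [-0.001  0.001 -1.   ] q [-0.79  0.52  0.27  1.33  0.   -0.74] F [ 0.3  0.1 -0.8] gap 30.2 grip 0.0
796 mid [ 524.7 -458.9  142.1] span [41.2  9.8  3.4] ztop 0.1447
788 mid [ 526.2 -415.1  142.2] span [40.9  9.8  3.4] ztop 0.1443
100 mid [451.2 -31.7 140.3] span [42.1 10.8 12.4] ztop 0.1484
93 mid [449.3 -77.3 140.8] span [42.1  8.9 10.8] ztop 0.1468
```

step_arm(
  deltas=[
    [0.6, 1, -25, 0, 0, 0, -0.3],
    [0, 0, -25, 0, 0, 0, -0.3],
    [0, 0, -18, 0, 0, 0, -0.3],
    [0, 0, -8, 0, 0, 0, -0.3],
    [0, 0, -3.5, 0, 0, 0, -0.3],
  ],
)

```text
clock: 13.6
tcp_pos: [0.528, -0.4103, 0.121]
orientation: [-0.0, 0.02, 1.0, 0.001]
wrist_force: [0.0, -0.4, 0.5]
finger_gap: 0.0298
grip_force: 0.0
```

step_arm(
  deltas=[
    [0, 0, 0, 0, 0, 0, -1],
    [0, 0, 0, 0, 0, 0, -1],
    [0, 0, 0, 0, 0, 0, -1],
    [0, 0, 0, 0, 0, 0, -1],
  ],
)

```text
clock: 14.0
tcp_pos: [0.5285, -0.4129, 0.1224]
orientation: [0.001, 0.021, 1.0, -0.001]
wrist_force: [-0.8, -1.6, 0.8]
finger_gap: 0.0087
grip_force: 52.4
```

step_arm(
  deltas=[
    [0, 0, 4, 0, 0, 0, -1],
    [0, 0, 15, 0, 0, 0, -1],
    [0, 0, 25, 0, 0, 0, -1],
    [0, 0, 25, 0, 0, 0, -1],
    [0, 0, 12, 0, 0, 0, -1],
  ],
)

```text
clock: 14.5
tcp_pos: [0.5285, -0.4123, 0.2046]
orientation: [0.001, 0.021, 1.0, -0.0]
wrist_force: [-0.2, -0.3, -2.8]
finger_gap: 0.009
grip_force: 51.9
```

Run:
```python
from h import *
st()
```

```text
14.5 tcp mm [ 528.5 -412.3  204.6] yaw(x) 177.64 z [ 0.002 -0.001 -1.   ] q [-0.78  0.51  0.28  1.34  0.   -0.74] F [-0.2 -0.3 -2.8] gap 9.0 grip 51.9
```

step_arm(
  deltas=[
    [0, 20, 0, 0, 0, 0, -1],
    [0, 40, 0, 0, 0, 0.2, -1],
    [-10, 40, 0, 0, 0, 0.2, -1],
    [-15, 40, 0, 0, 0, 0.2, -1],
    [-15, 40, 0, 0, 0, 0, -1],
  ],
)

```text
clock: 15.0
tcp_pos: [0.487, -0.2301, 0.2015]
orientation: [-0.001, 0.015, 1.0, 0.001]
wrist_force: [0.6, 0.5, -2.4]
finger_gap: 0.0091
grip_force: 51.8
```

step_arm(
  deltas=[
    [-15, 40, 0, 0, 0, 0, -1],
    [-15, 40, 0, 0, 0, 0, -1],
    [-10, 25, 0, 0, 0, 0, -1],
    [0, 7, 0, 0, 0, 0, -1],
    [0, 0, 0, 0, 0, 0, -1],
  ],
)

```text
clock: 15.5
tcp_pos: [0.4478, -0.119, 0.2024]
orientation: [0.0, 0.014, 1.0, 0.0]
wrist_force: [0.4, -0.6, -2.9]
finger_gap: 0.0088
grip_force: 51.9
```

Run:
```python
from h import *
st(); snap('wrist','w6')
```

```text
15.5 tcp mm [ 447.8 -119.   202.4] yaw(x) 178.34 z [ 0.  0. -1.] q [-0.43  0.11 -0.28  1.18  0.   -0.4 ] F [ 0.4 -0.6 -2.9] gap 8.8 grip 51.9
```

View pics/w6.png

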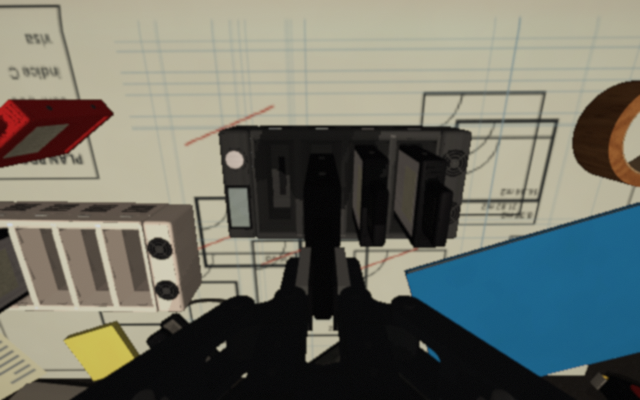

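Carriers a (425,195) and b (370,195) are seated. Carrier c is held at (322,210) over bay 2, with one empty bay left beside the controller. I'll lower it.

step_arm(
  deltas=[
    [0.4, -1.2, -20, 0, 0, 0, -1],
    [0, 0, -20, 0, 0, 0, -1],
    [0, 0, -10, 0, 0, 0, -1],
    [0, 0, -8, 0, 0, 0, -1],
    [0, 0, -5, 0, 0, 0, -1],
  ],
)

```text
clock: 16.05
tcp_pos: [0.4485, -0.1216, 0.1387]
orientation: [-0.0, 0.016, 1.0, 0.0]
wrist_force: [-0.1, 2.8, -1.3]
finger_gap: 0.009
grip_force: 52.0
```

step_arm(
  deltas=[
    [0, 0, -5, 0, 0, 0, -1],
    [0, 0, -4, 0, 0, 0, -1],
    [0, 0, -4, 0, 0, 0, -1],
    [0, 0, -2, 0, 0, 0, -1],
    [0, 0, 0, 0, 0, 0, -1],
  ],
)

```text
clock: 16.55
tcp_pos: [0.4484, -0.1214, 0.1241]
orientation: [-0.0, 0.015, 1.0, -0.0]
wrist_force: [-0.2, 1.6, -3.3]
finger_gap: 0.0089
grip_force: 51.7
```

step_arm(
  deltas=[
    [0, 0, -2, 0, 0, 0, -1],
    [0, 0, -2, 0, 0, 0, -1],
    [0, 0, 0, 0, 0, 0, -1],
  ],
)

```text
clock: 16.85
tcp_pos: [0.4488, -0.1217, 0.1223]
orientation: [0.001, 0.015, 1.0, -0.001]
wrist_force: [-4.5, 2.6, 11.3]
finger_gap: 0.0086
grip_force: 53.9
```

step_arm(
  deltas=[
    [0, 0, 1, 0, 0, 0, -0.3],
    [0, 0, 0, 0, 0, 0, -0.3],
    [0, 0, 0, 0, 0, 0, -0.3],
    [0, 0, 25, 0, 0, 0, -0.3],
    [0, 0, 30, 0, 0, 0, -0.3],
  ],
)

```text
clock: 17.35
tcp_pos: [0.4474, -0.121, 0.1756]
orientation: [-0.002, 0.016, 1.0, 0.001]
wrist_force: [1.0, -0.1, 0.8]
finger_gap: 0.0296
grip_force: 0.0
```

step_arm(
  deltas=[
    [0, -20, 25, 0, 0, -0.2, -0.3],
    [15, -45, 0, 0, 0, -0.2, -0.3],
    [15, -45, 0, 0, 0, -0.2, -0.3],
    [15, -45, 0, 0, 0, 0, -0.3],
    [15, -45, 0, 0, 0, 0, -0.3],
  ],
)

```text
clock: 17.85
tcp_pos: [0.5089, -0.3234, 0.2013]
orientation: [0.0, 0.021, 1.0, -0.0]
wrist_force: [0.3, 0.9, 0.3]
finger_gap: 0.0301
grip_force: 0.0
```

step_arm(
  deltas=[
    [15, -45, 0, 0, 0, 0, -0.3],
    [3, -45, 0, 0, 0, 0, -0.3],
    [0, -35, 0, 0, 0, 0, -0.3],
    [0, -11, 0, 0, 0, 0, -0.3],
    [0, 0, 0, 0, 0, 0, -0.3],
  ],
)

```text
clock: 18.35
tcp_pos: [0.5258, -0.4591, 0.2]
orientation: [-0.0, 0.022, 1.0, 0.0]
wrist_force: [0.0, 0.5, -0.2]
finger_gap: 0.0299
grip_force: 0.0
```

Run:
```python
from h import *
st(); P=cloud(snap('wrist','w7')); tabs(P,.14)
P=cloud(snap('top','t7')); tabs(P,.133,.35,.6,-.2,.1)
```

```text
18.35 tcp mm [ 525.8 -459.1  200. ] yaw(x) 177.49 z [-0.001  0.001 -1.   ] q [-0.83  0.57  0.37  1.37 -0.   -0.79] F [ 0.   0.5 -0.2] gap 29.9 grip 0.0
785 mid [ 524.7 -459.4  142.3] span [40.8  9.9  3.3] ztop 0.1454
98 mid [451.3 -31.9 140.5] span [42.2 10.5 11.5] ztop 0.1467
94 mid [449.3 -77.3 140.9] span [42.1  8.9 10.7] ztop 0.1487
90 mid [ 448.4 -120.5  140.6] span [40.  11.  11.8] ztop 0.147
```

step_arm(
  deltas=[
    [0.6, 1.5, -25, 0, 0, 0, -0.3],
    [0, 0, -25, 0, 0, 0, -0.3],
    [0, 0, -18, 0, 0, 0, -0.3],
    [0, 0, -8, 0, 0, 0, -0.3],
    [0, 0, -4, 0, 0, 0, -0.3],
  ],
)

```text
clock: 18.95
tcp_pos: [0.5272, -0.4541, 0.1211]
orientation: [-0.0, 0.02, 1.0, 0.0]
wrist_force: [0.2, -0.4, 0.4]
finger_gap: 0.0297
grip_force: 0.0
```

step_arm(
  deltas=[
    [0, 0, 0, 0, 0, 0, -1],
    [0, 0, 0, 0, 0, 0, -1],
    [0, 0, 0, 0, 0, 0, -1],
    [0, 0, 0, 0, 0, 0, -1],
  ],
)

```text
clock: 19.35
tcp_pos: [0.5275, -0.4567, 0.1224]
orientation: [0.001, 0.021, 1.0, -0.001]
wrist_force: [0.2, -2.3, 1.2]
finger_gap: 0.009
grip_force: 52.4
```

step_arm(
  deltas=[
    [0, 0, 4, 0, 0, 0, -1],
    [0, 0, 15, 0, 0, 0, -1],
    [0, 0, 25, 0, 0, 0, -1],
    [0, 0, 25, 0, 0, 0, -1],
    [0, 0, 12, 0, 0, 0, -1],
  ],
)

```text
clock: 19.85
tcp_pos: [0.5276, -0.456, 0.2049]
orientation: [0.001, 0.021, 1.0, -0.0]
wrist_force: [0.1, -0.4, -1.1]
finger_gap: 0.0089
grip_force: 52.0
```

Run:
```python
from h import *
st()
```

```text
19.85 tcp mm [ 527.6 -456.   204.9] yaw(x) 177.64 z [ 0.002 -0.001 -1.   ] q [-0.83  0.57  0.37  1.37  0.   -0.79] F [ 0.1 -0.4 -1.1] gap 8.9 grip 52.0
```

step_arm(
  deltas=[
    [0, 20, 0, 0, 0, 0, -1],
    [0, 40, 0, 0, 0, 0.2, -1],
    [-10, 40, 0, 0, 0, 0.2, -1],
    [-15, 40, 0, 0, 0, 0.2, -1],
    [-15, 40, 0, 0, 0, 0, -1],
  ],
)

```text
clock: 20.35
tcp_pos: [0.4861, -0.2737, 0.2016]
orientation: [-0.0, 0.015, 1.0, 0.001]
wrist_force: [0.3, 0.8, -2.2]
finger_gap: 0.0085
grip_force: 51.9
```

step_arm(
  deltas=[
    [-15, 40, 0, 0, 0, 0, -1],
    [-15, 40, 0, 0, 0, 0, -1],
    [-10, 25, 0, 0, 0, 0, -1],
    [0, 6, 0, 0, 0, 0, -1],
    [0, 0, 0, 0, 0, 0, -1],
  ],
)

```text
clock: 20.85
tcp_pos: [0.4469, -0.1638, 0.2025]
orientation: [0.0, 0.015, 1.0, 0.0]
wrist_force: [0.3, 0.1, -1.5]
finger_gap: 0.0089
grip_force: 52.0
```

Run:
```python
from h import *
st(); snap('wrist','w8')
```

```text
20.85 tcp mm [ 446.9 -163.8  202.5] yaw(x) 178.33 z [ 0.  0. -1.] q [-0.52  0.13 -0.26  1.18  0.   -0.49] F [ 0.3  0.1 -1.5] gap 8.9 grip 52.0
```

View pics/w8.png

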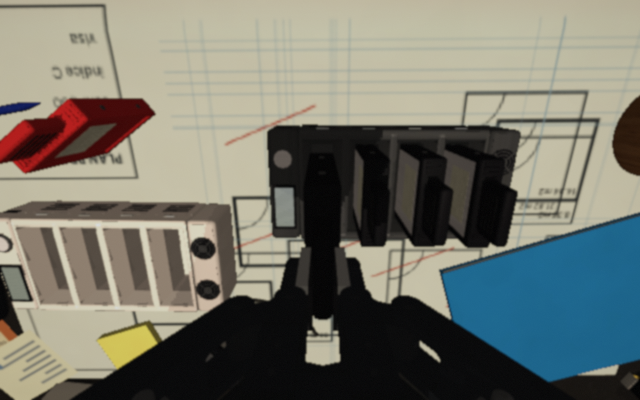

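The old dock is empty and three carriers are seated. Carrier d, at (322,210), is over bay 1 beside the screen and button.

step_arm(
  deltas=[
    [0.3, -0.6, -20, 0, 0, 0, -1],
    [0, 0, -20, 0, 0, 0, -1],
    [0, 0, -10, 0, 0, 0, -1],
    [0, 0, -8, 0, 0, 0, -1],
    [0, 0, -5, 0, 0, 0, -1],
  ],
)

```text
clock: 21.4
tcp_pos: [0.4474, -0.1656, 0.1387]
orientation: [-0.0, 0.016, 1.0, 0.001]
wrist_force: [0.2, 3.3, -0.3]
finger_gap: 0.0089
grip_force: 52.1
```

step_arm(
  deltas=[
    [0, 0, -5, 0, 0, 0, -1],
    [0, 0, -4, 0, 0, 0, -1],
    [0, 0, -4, 0, 0, 0, -1],
    [0, 0, -2, 0, 0, 0, -1],
    [0, 0, 0, 0, 0, 0, -1],
  ],
)

```text
clock: 21.9
tcp_pos: [0.4473, -0.1654, 0.1241]
orientation: [-0.0, 0.015, 1.0, 0.0]
wrist_force: [-0.1, 2.2, -2.9]
finger_gap: 0.0091
grip_force: 51.8
```

step_arm(
  deltas=[
    [0, 0, -2, 0, 0, 0, -1],
    [0, 0, -2, 0, 0, 0, -1],
    [0, 0, 0, 0, 0, 0, -1],
  ],
)

```text
clock: 22.2
tcp_pos: [0.4477, -0.1658, 0.1222]
orientation: [0.001, 0.015, 1.0, -0.001]
wrist_force: [-4.2, 2.8, 11.3]
finger_gap: 0.0084
grip_force: 54.0
```

step_arm(
  deltas=[
    [0, 0, 1, 0, 0, 0, -0.3],
    [0, 0, 0, 0, 0, 0, -0.3],
    [0, 0, 0, 0, 0, 0, -0.3],
    [0, 0, 25, 0, 0, 0, -0.3],
    [0, 0, 30, 0, 0, 0, -0.3],
  ],
)

```text
clock: 22.7
tcp_pos: [0.4463, -0.1651, 0.1756]
orientation: [-0.002, 0.016, 1.0, 0.001]
wrist_force: [0.3, -0.1, 0.5]
finger_gap: 0.03
grip_force: 0.0
```

step_arm(
  deltas=[
    [0, 0, 30, 0, 0, 0, -0.3],
    [0, -45, 0, 0, 0, 0, -0.3],
    [0, -45, 0, 0, 0, 0, -0.3],
    [0, -20, 0, 0, 0, 0, -0.3],
    [0, 0, 0, 0, 0, 0, -0.3],
  ],
)

```text
clock: 23.2
tcp_pos: [0.4474, -0.2785, 0.2059]
orientation: [0.0, 0.017, 1.0, -0.001]
wrist_force: [0.8, -0.3, 0.4]
finger_gap: 0.03
grip_force: 0.0
```

Run:
```python
from h import *
st(); c=snap('wrist','w9'); P=cloud(c); tabs(P,.135,.35,.6,-.2,.1); print(rect(P,.38,.58,-.235,.04,.05,.066))
c=snap('top','t9'); P=cloud(c); tabs(P,.133,.35,.6,-.2,.1)
a=load('w9')['image'];b=cv2.resize(c['image'][100:280,130:480],(640,329))
cv2.imwrite('pics/f.png',cv2.resize(np.vstack([a[:270],b])[:,:,::-1],None,fx=1,fy=1))
```

```text
23.2 tcp mm [ 447.4 -278.5  205.9] yaw(x) 178.02 z [ 0.    -0.001 -1.   ] q [-0.71  0.23 -0.13  1.21 -0.   -0.67] F [ 0.8 -0.3  0.4] gap 30.0 grip 0.0
1035 mid [ 444.7 -167.   139.5] span [41.4  9.7  8.3] ztop 0.1445
1138 mid [ 446.4 -123.1  139.5] span [41.5  9.9  8.2] ztop 0.1443
1254 mid [447.5 -79.4 139.4] span [41.7  9.9  8.3] ztop 0.1444
(8828, [448.0, -99.3, 109.3, 235.2, -1.9], np.float64(0.0588))
96 mid [451.3 -31.9 140.9] span [42.1 10.6 10.3] ztop 0.1475
94 mid [449.3 -77.2 141.3] span [42.1  9.2 11.2] ztop 0.1485
88 mid [ 448.4 -120.6  141.4] span [39.9 11.  10.4] ztop 0.147
94 mid [ 447.5 -164.1  142.2] span [42.1  9.  11.1] ztop 0.1489
```

View pics/f.png

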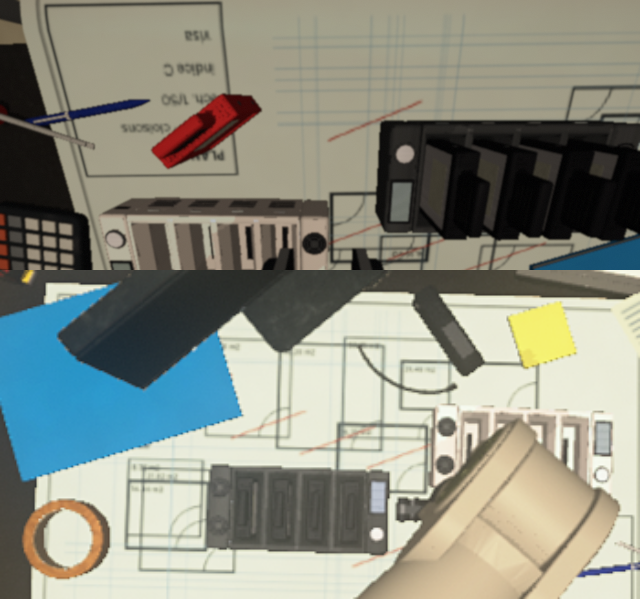

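The picture shows all four carriers upright in the new dock, and their tab tops are at 0.144 m, the same as when they were home in the old dock. The tape and stapler have not been moved and the gripper is clear, so I'm handing in.

```bash
python3 -c "
from workcell import *
print(hand_in())"
```

```text
the job is handed in; nothing more can be done
None
```

All four carriers are fully home in the new dock, each in the bay of its old number (carrier d in bay 1 beside the controller, carrier a in bay 4), and the job was handed in at about 23 s; the hand-in gave no verdict.

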